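# Right the fallen varnish tin and close up the row

### The job

A varnish tin has fallen over in the wooden lane on the craft table. Stand it upright on its base inside the lane and let go of it; then slide the wooden pusher along the lane until the row is closed up: fallen tin against its standing neighbour, pusher against the tin. The two standing tins must stay upright in the lane, and leave everything else on the table where it is.

Things in the scene. Friction and masses are not known exactly. Their poses are not given: they have to be found in the camera images.
- lane: wooden rack fixed to the table, 82 x 470 mm, running along its own y axis; origin at its centre on the table top, z up. Its floor is 8 mm above the table, 62 mm wide between two side rails (10 mm thick) whose tops are 8 mm above the floor; floor runs from y = -225 mm (end wall, top 40 mm above the table) to y = +225 mm.
- fallen_tin: square metal varnish tin with a paper band, body 46 x 46 x 110 mm, round black screw cap 24 mm wide and 12 mm high on top (122 mm in all, about 0.22 kg); origin at the centre of its base, z runs from base to cap. It starts lying flat on one side in the lane, cap towards the pusher, next to next_tin.
- next_tin: square metal varnish tin with a paper band, body 46 x 46 x 110 mm, round black screw cap 24 mm wide and 12 mm high on top (122 mm in all, about 0.22 kg); origin at the centre of its base, z runs from base to cap. Stands in the lane next to end_tin: the neighbour of the fallen tin.
- end_tin: square metal varnish tin with a paper band, body 46 x 46 x 110 mm, round black screw cap 24 mm wide and 12 mm high on top (122 mm in all, about 0.22 kg); origin at the centre of its base, z runs from base to cap. Stands in the lane by the end wall.
- pusher (a joint): dark wooden pusher sliding in the lane with light friction; 0 = farthest from the tins, grows (m, up to 0.27) as it slides towards them, along the lane's -y. A low block 58 mm wide, 85 mm long, its top 23 mm above the lane floor, carrying an upright grip post.
- pusher_face (a point): middle of the pusher's front face (the face towards the tins), 11 mm above the lane floor; axes as the lane's. It lies at lane y = 140 mm minus the joint value.
- pusher_grip (a point): on the pusher's upright post, 60 mm behind the front face; the post is 30 mm wide across the lane, 26 mm along it, and its top is 22 mm above this point (80 mm above the table); axes as the lane's.
- phone: phone lying flat on the robot's side of the lane, 74 x 150 x 9 mm; leave alone. Origin under its centre.
- marker: marker pen lying beyond the lane, 130 mm long, 17 mm thick; leave alone.
- knife: carving knife lying beyond the lane, 220 mm long, 18 mm thick; leave alone.
- water_bottle: clear water bottle standing to the robot's right, 64 mm wide, 210 mm tall; leave alone.
- mug: white mug standing to the right, 80 mm wide, 90 mm tall; leave alone.
- carved_disc: round carved wooden disc lying to the left, 220 mm across, 20 mm thick; leave alone.
Not all that is in view belongs to the job. What is shaped like the next_tin but orange is not meant. Leave any blue look-alike of the end_tin alone.

How it is judged:
By the outcome, as a careful person would: the job done as asked, in the order asked, and still so for the second after the job is handed in, with the robot touching nothing.
It also fails if it takes over 58 s, if anything falls off the work surface, if the arm or the gripper's body presses on something with over 40 N, if the wrist force passes 120 N, or if a joint passes its speed limit or range.

### The arm

A 6-joint arm with a two-finger parallel gripper is mounted at the origin on the work surface. World frame = base frame: x ahead of the robot, y to its left, z up, the work surface at z = 0. Lengths are in mm, angles in rad, forces in N, time in s.
With the tool pointing down it reaches from about 350 to 975 mm from the base axis. Payload 7.1 kg.
Tool frame: the origin (TCP) lies at the very end of the fingers, on their centre line; the grasp point (between the pads) lies 19 mm behind it; z points along the fingers, y is the line along which they close (so a half turn about z gives the same grasp; the last joint's range is limited). The gripper opens to 88 mm and grips with 3 to 60 N. Pads are 20 mm wide; open, the fingers measure 115 mm over their backs; the gripper's body (75 mm by 178 mm) begins 61 mm behind the grasp point.
Start: joints at [-0.019, 0.423, 1.63, -0, 1.089, -0.019], TCP at [624.984, 0.026, 195.775] pointing down, gripper open.
Joint ranges: [-3, 3], [-0.9, 2.11], [0.09, 2.58], [-1.31, 4.45], [0.11, 2.69], [-2.54, 2.54]. Speed limits (rad/s): [2.39, 2.39, 3.01, 3.14, 3.14, 3.14].

### API

Orientations are given as a rotation vector (axis times angle).
In Python, from workcell import ctrl, optics gives the robot as it stands.
- The arm moves only by the shell command python3 -m jog 'ROWS'. ROWS is JSON, a list of rows, each a list of 7 numbers: the shift along the tool's x, y, z in units of 40 mm (1.0 is 40 mm), then the turn, a rotation vector about the tool's x, y, z in units of 6 degrees (1.0 is 6 degrees), then the opening, from 0 (shut) to 1 (fully open). A call has 1 to 20 rows; each row shifts and turns the commanded pose from where the row before left it, along the tool's axes as they then stand; what a row does not reach is not made up. A row lasts 1/10 s, in which the tool goes at most 50 mm and 8.59 degrees, less where a joint would pass 70% of its speed; a pose out of reach is approached as far as the arm can. A call is refused whole if a number of a shift passes 1 or a number of a turn 1, either way. A call with a gripper value outside its range is refused whole. The fingers move at their own pace and stop on an object; the grip force is fixed at half the most. Time passes only in rows, so rows that do not move let the fingers close. It gives the time, the measured TCP pose, the force, the opening and the grip force at its end, in the units of the state.
- ctrl.get_obs(): the state, without advancing time (a new reading comes with each control period).
- optics.get_image(name): name is "scene" or "side" or "wrist"; returns the picture (420x560x3 uint8, red, green, blue); there is no depth.
- optics.camera_model(name): a dict with "fov_y" (degrees; the focal length in pixels is half the picture's height over the tangent of half this angle, whatever the lens; pixels are square), "cx", "cy" (the principal point, pixels), "view" (4x4, takes a point from world to camera coordinates); the wrist camera has in their place "hand_eye" (4x4, takes a point from camera to tool coordinates, whose origin is the TCP and whose axes are the flange's). Camera axes: x right, y up, looking along -z (the intrinsics and any distortion apply to the point x, -y, -z); pixel columns grow to the right and rows downward; lengths in mm; the calibration is good to about 2 mm. A picture is of the moment at which its call begins: read the wrist's pose just before it. camera_model takes no time and is no camera call.
- ctrl.close_job(): hands the job in; it is judged then, once.
Trained networks look in the newest picture that a camera, given by its name, has taken for a name from the list of things; names that differ only in an ending like _2 or _b are one class to them, and where a whole thing is asked for, a point or a joint stands for the part that bears it (a point fixed in the world has none). Each returns a list of dicts, best first, with "conf" (0 to 1); they miss things now and then, are a little off and sometimes report something else, mostly with a low value. They report only what shows in the picture. A call takes as long as a camera call. They do not tell look-alikes from the thing itself.
- optics.masks_of(target, camera): "pixels" (420x560 bool, what is visible of it) and "extent" ([centre column, centre row, width, height] in pixels, round what is visible of it).
The state is a dict: "t": time; "qpos": joint angles; "qvel": joint speeds; "joint_torque": joint torques, N m; "ee_pos": TCP position; "orientation": TCP orientation; "ft_force": force on the tool from outside, world axes, zero at the start; "moment": the same for the moment, N m; "width": finger opening in mm; "grasp_force": force on a finger pad.
Only numpy, scipy, OpenCV 4.12 (cv2) and the standard library are available. Lean on these libraries where they do the work, as an engineer would, in place of code of your own. Each camera call takes 0.05 s, during which the arm holds its last target. There are 200 camera calls.

## Working session

There is one attempt and no reset: what is moved stays moved. The work goes in short steps, Python scripts to look and compute and a shell command to move; the robot and the scene stay as the last step left them, time stands still between calls to the robot, and variables do not carry over. Pictures are saved under pics/ and viewed, at most 10 in all, crops included, and the job is handed in when it is done.

```bash
mkdir -p pics
cat > h.py <<'E'
import numpy as np,cv2
from workcell import ctrl,optics
from scipy.spatial.transform import Rotation as R
def cam(n):
    m=optics.camera_model(n); f=210/np.tan(np.radians(m['fov_y'])/2)
    if 'view' in m: T=np.array(m['view'])
    else:
        o=ctrl.get_obs();E=np.eye(4);E[:3,:3]=R.from_rotvec(o['orientation']).as_matrix();E[:3,3]=o['ee_pos']
        T=np.linalg.inv(E@np.array(m['hand_eye']))
    return m,f,T
def proj(c,P):
    m,f,T=c;p=np.atleast_2d(P)@T[:3,:3].T+T[:3,3]
    return np.c_[m['cx']+f*p[:,0]/-p[:,2],m['cy']-f*p[:,1]/-p[:,2]]
def ray(c,uv):
    m,f,T=c;d=np.array([(uv[0]-m['cx'])/f,-(uv[1]-m['cy'])/f,-1.]);return -T[:3,:3].T@T[:3,3],T[:3,:3].T@d
def atz(c,uv,z):
    o,d=ray(c,uv);return o+d*(z-o[2])/d[2]
def snap(n,fn):
    im=optics.get_image(n);cv2.imwrite('pics/'+fn,im[:,:,::-1]);return im
E
python3 - <<'E'
from h import *
for n in ['scene','side','wrist']:
    c=cam(n);snap(n,n+'0.png');print(n,{k:v for k,v in c[0].items() if k not in('view',)}, 'pos',-c[2][:3,:3].T@c[2][:3,3])
    for t in ['fallen_tin','next_tin','pusher','lane']:
        for r in optics.masks_of(t,n)[:5]: print(n,t,round(r['conf'],2),np.round(r['extent']))
a=[cv2.imread(f'pics/{n}0.png') for n in('scene','side')]
E
```

```text
scene {'fov_y': 48.66592149895057, 'cx': 288.3283194769623, 'cy': 210.19460513120214} pos [1253.07359694  121.97908105 1188.95967757]
scene fallen_tin 0.7 [282. 214.  39.  20.]
scene next_tin 0.93 [185. 203.  19.  36.]
scene next_tin 0.83 [241. 209.  22.  33.]
scene pusher 0.65 [353. 212.  33.  24.]
scene lane 0.67 [295. 217. 159.  32.]
side {'fov_y': 42.18349342350284, 'cx': 279.67368065276196, 'cy': 213.32947499911145} pos [   99.95283633 -1276.9979002   1095.12807553]
side fallen_tin 0.83 [277. 228.  31.  30.]
side fallen_tin 0.43 [248. 190.  30.  28.]
side next_tin 0.96 [303. 239.  20.  37.]
side next_tin 0.81 [329. 276.  24.  44.]
side next_tin 0.52 [286. 201.  22.  23.]
side pusher 0.7 [246. 192.  35.  26.]
side lane 0.94 [274. 225.  93.  97.]
side lane 0.47 [247. 193.  34.  31.]
wrist {'fov_y': 69.13403875342227, 'cx': 281.91824868394343, 'cy': 205.90660401931999, 'hand_eye': array([[ 7.76106502e-04,  9.53198141e-01,  3.02345336e-01,
         8.43092405e+01],
       [ 9.99999697e-01, -7.23109460e-04, -2.87220155e-04,
        -2.93106085e-01],
       [-5.51489455e-05,  3.02345467e-01, -9.53198413e-01,
        -1.88988370e+02],
       [ 0.00000000e+00,  0.00000000e+00,  0.00000000e+00,
         1.00000000e+00]])} pos [624.67384371  84.32565035 384.72375486]
wrist fallen_tin 0.66 [225. 214.  68. 107.]
wrist next_tin 0.97 [248. 316.  50.  89.]
wrist next_tin 0.49 [250. 400.  20.   5.]
wrist pusher 0.82 [171.  46.  91.  90.]
wrist lane 0.67 [210. 163. 171. 326.]
```

View pics/scene0.png

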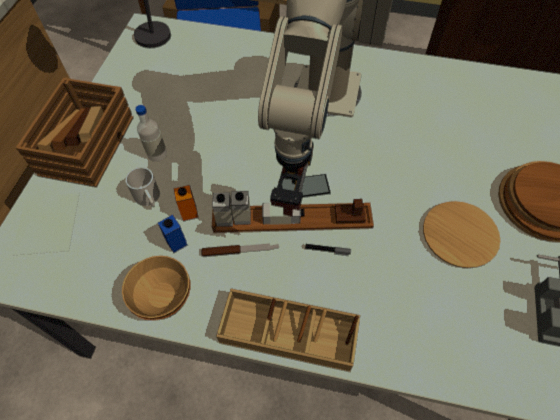

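View pics/side0.png

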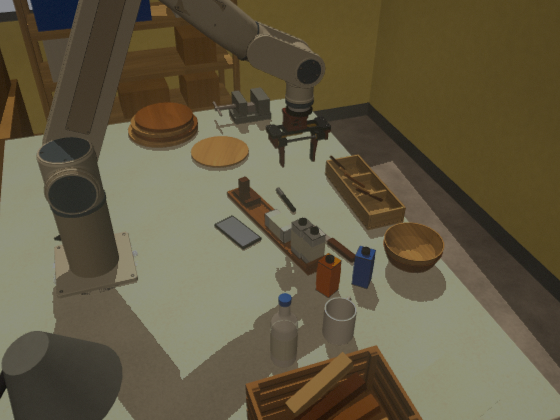

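The scene view shows the lane from (213,218) to (372,215). The grey tins stand at (222,208) and (241,208), the fallen tin lies at (282,214), and the pusher post is at (356,208). The tin-shaped candidates are grey (222,208) and (241,208) in the lane, orange (186,202) and blue (173,234). The grey pair in the lane fits the description, because orange and blue stand outside the lane and are excluded by the text. The wrist view confirms this enlarged.

Run:
```python
import cv2
im=cv2.imread('pics/wrist0.png');cv2.imwrite('pics/wrist0b.png',cv2.resize(im,(800,600),interpolation=cv2.INTER_CUBIC))
```

```text
(no output)
```

View pics/wrist0b.png

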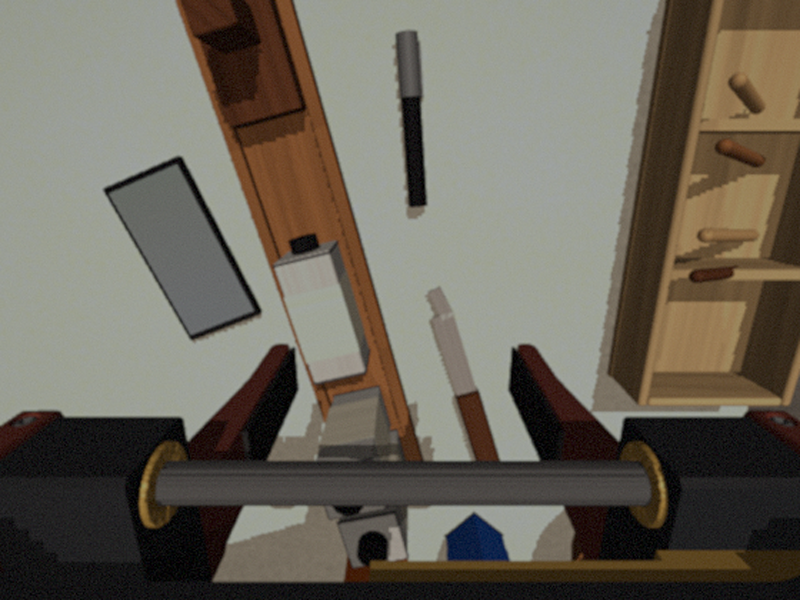

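```bash
cat >> h.py <<'E'
from scipy.optimize import minimize
def box(w,l,z0,z1,y0=0):
    return np.array([[sx*w/2,y0+sy*l/2,z] for sx in(-1,1) for sy in(-1,1) for z in(z0,z1)])
def place(p,B,z=0):
    x,y,a=p;c,s=np.cos(a),np.sin(a);return np.c_[x+c*B[:,0]-s*B[:,1],y+s*B[:,0]+c*B[:,1],B[:,2]+z]
def hullmask(uv,S=4):
    m=np.zeros((420*S,560*S),np.uint8);h=cv2.convexHull((uv*S).astype(np.float32).clip(-8000,8000)).astype(np.int32)
    cv2.fillConvexPoly(m,h,1);return cv2.resize(m.astype(np.float32),(560,420),interpolation=cv2.INTER_AREA)
def fit(parts,obs,p0,fz=False,hull=False,step=(15,15,.1,8)):
    # parts list of point sets (each convex); obs: list (cam,mask)
    def cost(q):
        e=0
        for c,m in obs:
            a=np.max([hullmask(proj(c,place(q[:3],B,q[3] if fz else 0))) for B in parts],0)
            e+=1-np.minimum(a,m).sum()/np.maximum(a,m).sum()
        return e/len(obs)
    n=4 if fz else 3;p0=np.array(list(p0)+[0])[:n]
    S=np.vstack([p0]+[p0+np.eye(n)[i]*step[i] for i in range(n)])
    r=minimize(cost,p0,method='Nelder-Mead',options=dict(initial_simplex=S,maxiter=150,xatol=.05,fatol=1e-4));return r.x,r.fun
def mk(t,n,near=None):
    L=optics.masks_of(t,n)
    if near is not None: L=[r for r in L if np.hypot(r['extent'][0]-near[0],r['extent'][1]-near[1])<30]
    return L[0]['pixels'].astype(np.float32) if L else None
E
cat > m1.py <<'E'
from h import *
C={n:cam(n) for n in('scene','side','wrist')}
print(np.round(R.from_rotvec(ctrl.get_obs()['orientation']).as_matrix(),3).tolist())
for n in C: optics.get_image(n)
F={n:mk('fallen_tin',n,q) for n,q in dict(scene=(282,214),side=(277,228),wrist=(225,214)).items()}
g=atz(C['wrist'],(225,214),40);print('rough',g)
cap=lambda a:np.array([[12*np.cos(t),a,23+12*np.sin(t)] for t in np.linspace(0,6.28,16)])
fb=[box(46,110,8,54),np.vstack([cap(55),cap(67)])+[0,0,8]]
for v in (['wrist'],['wrist','side'],['scene','side'],['wrist','side','scene']):
    print('fallen centre',v,fit(fb,[(C[n],F[n]) for n in v if F[n] is not None],[g[0],g[1],.2],fz=True))
pb=[box(58,85,8,31,42.5),box(30,26,31,80,60)]
P={n:mk('pusher',n,q) for n,q in dict(scene=(353,212),side=(246,192),wrist=(171,46)).items()}
for v in (['side','scene'],['wrist','side','scene']):
    print('pusher face',v,fit(pb,[(C[n],P[n]) for n in v if P[n] is not None],[g[0]-30,g[1]+110,.2]))
N={n:mk('next_tin',n,q) for n,q in dict(scene=(241,209),side=(303,239)).items()}
cc=lambda z:np.array([[12*np.cos(t),12*np.sin(t),z] for t in np.linspace(0,6.28,16)])
nb=[box(46,46,8,118),np.vstack([cc(118),cc(130)])]
for v in ['scene','side']:
    if N[v] is not None: print('next',v,fit(nb,[(C[v],N[v])],[g[0]+25,g[1]-90,.2]))
L={n:mk('lane',n) for n in('scene','side')}
for n in L:
    if L[n] is None: continue
    ys,xs=np.nonzero(L[n]);L[n]=hullmask(np.c_[xs,ys].astype(float))
    print('lane',n,fit([box(82,470,0,16)],[(C[n],L[n])],[g[0],g[1]+50,.2]))
E
python3 m1.py
```

```text
[[-0.0, 1.0, 0.0], [1.0, 0.0, 0.0], [0.0, 0.0, -1.0]]
rough [556.70259756 -35.23752653  40.        ]
fallen centre ['wrist'] (array([ 5.57770672e+02, -4.45048201e+01,  2.40330807e-01, -2.97570998e+00]), np.float64(0.04142874479293823))
fallen centre ['wrist', 'side'] (array([ 5.57958763e+02, -4.41594778e+01,  2.16608761e-01, -9.40223357e-01]), np.float64(0.11476606130599976))
fallen centre ['scene', 'side'] (array([ 5.60783786e+02, -4.13219400e+01,  2.45329314e-01, -6.71532291e+00]), np.float64(0.23399335145950317))
fallen centre ['wrist', 'side', 'scene'] (array([ 5.58518909e+02, -4.34987332e+01,  2.21878272e-01, -3.43400355e+00]), np.float64(0.19568891823291779))
pusher face ['side', 'scene'] (array([5.20880139e+02, 1.13584187e+02, 2.34152809e-01]), np.float64(0.09139162302017212))
pusher face ['wrist', 'side', 'scene'] (array([5.20142798e+02, 1.13192230e+02, 2.25168053e-01]), np.float64(0.07674141973257065))
next scene (array([ 5.89304588e+02, -1.52836710e+02,  2.67350598e-01]), np.float64(0.0578647255897522))
next side (array([ 5.83320370e+02, -1.55472926e+02,  1.97346890e-01]), np.float64(0.38275861740112305))
lane scene (array([ 5.54570378e+02, -1.05593782e+01,  2.52142106e-01]), np.float64(0.07966732978820801))
lane side (array([5.40159783e+02, 9.29847679e+00, 1.67758955e-01]), np.float64(0.18532216548919678))
```

```bash
python3 -m jog '[[-0.2,-0.45,0,0,0,-0.56,1],[-0.2,-0.45,0,0,0,-0.56,1],[-0.2,-0.45,0,0,0,-0.55,1],[-0.2,-0.45,0,0,0,-0.55,1],[0,0,0,0,0,0,1],[0,0,0,0,0,0,1]]'
cat > m2.py <<'E'
from h import *
c=cam('wrist');snap('wrist','w2.png');s=cam('scene');optics.get_image('scene')
cap=lambda a:np.array([[12*np.cos(t),a,23+12*np.sin(t)] for t in np.linspace(0,6.28,16)])
fb=[box(46,110,8,54),np.vstack([cap(55),cap(67)])+[0,0,8]]
F=mk('fallen_tin','wrist');im=cv2.imread('pics/w2.png')
print(fit(fb,[(c,F)],[558,-44,.23],step=(6,6,.05,4)));p,e=fit(fb,[(c,F)],[558,-44,.23],fz=True,step=(6,6,.05,4));print('free z',p,e)
for B in fb:
    h=cv2.convexHull(proj(c,place(p[:3],B,p[3])).astype(np.float32));cv2.polylines(im,[h.astype(np.int32)],True,(0,255,0),1)
pb=[box(58,85,8,31,42.5),box(30,26,31,80,60)]
P=mk('pusher','wrist')
if P is not None: q=fit(pb,[(c,P)],[520.5,113.4,.23],step=(6,6,.05,4));print('pusher',q);[cv2.polylines(im,[cv2.convexHull(proj(c,place(q[0],B)).astype(np.float32)).astype(np.int32)],True,(0,0,255),1) for B in pb]
cv2.imwrite('pics/w2b.png',cv2.resize(im,(800,600),interpolation=cv2.INTER_CUBIC))
E
python3 m2.py
```

```text
t: 2.0
ee_pos: [556.7, -38.1, 196.1]
orientation: [1.951, 2.462, 0.001]
ft_force: [0.5, 0.4, -0.6]
width: 88.3
grasp_force: 0.0
(array([ 5.58442014e+02, -4.30264426e+01,  2.50919758e-01]), np.float64(0.022826313972473145))
free z [ 5.58475270e+02 -4.35412453e+01  2.45493050e-01 -1.45231002e+00] 0.020046651363372803
pusher (array([5.20767845e+02, 1.12591219e+02, 2.58355578e-01]), np.float64(0.023841142654418945))
```

View pics/w2b.png

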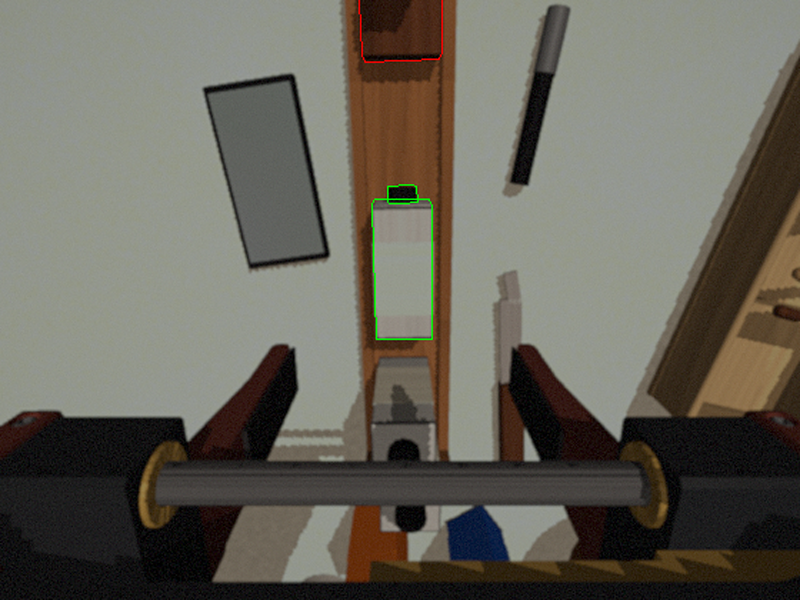

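The fallen tin's outline fits its body and cap at (403,265). The pusher front edge is at row 60, the standing tins are at (403,400–520), and the tool yaw matches the lane. Next I test the tilts in the air.

```bash
python3 -m jog '[[0,0,0,0,1,0,1],[0,0,0,0,1,0,1],[0,0,0,0,1,0,1],[0,0,0,0,1,0,1],[0,0,0,0,1,0,1],[0,0,0,0,1,0,1],[0,0,0,0,1,0,1],[0,0,0,0,1,0,1],[0,0,0,0,1,0,1],[0,0,0,0,0,0,1],[0,0,0,0,0,0,1]]'
python3 -c "
from h import *
o=ctrl.get_obs();print(np.round(R.from_rotvec(o['orientation']).as_matrix(),3),o['qpos'])"
python3 -m jog '[[0,0,0,0,-1,0,1],[0,0,0,0,-1,0,1],[0,0,0,0,-1,0,1],[0,0,0,0,-1,0,1],[0,0,0,0,-1,0,1],[0,0,0,0,-1,0,1],[0,0,0,0,-1,0,1],[0,0,0,0,-1,0,1],[0,0,0,0,-1,0,1],[0,0,0,0,-1,0,1],[0,0,0,0,-1,0,1],[0,0,0,0,-1,0,1],[0,0,0,0,-1,0,1],[0,0,0,0,-1,0,1],[0,0,0,0,-1,0,1],[0,0,0,0,0,0,1],[0,0,0,0,0,0,1]]'
cat > tgt.py <<'E'
from h import *
import sys
# target TCP -> shift in tool units
def shift(t):
    o=ctrl.get_obs();M=R.from_rotvec(o['orientation']).as_matrix();return np.round(M.T@(np.array(t)-o['ee_pos'])/40,2)
a=.238;u=np.array([-np.sin(a),np.cos(a),0])
E
python3 -c "
from tgt import *
o=ctrl.get_obs();M=R.from_rotvec(o['orientation']).as_matrix();print(np.round(M,3),o['qpos'])
g=np.array([558.5,-43.2,42])+25*u; t=g+19*M[:,2];print(t,shift(t+[0,0,60]),shift(t))"
```

```text
t: 3.3
ee_pos: [556.4, -38.2, 194.9]
orientation: [-1.429, -1.805, -0.725]
ft_force: [-0.0, -0.6, -0.2]
width: 87.9
grasp_force: 0.0
[[-0.134  0.973 -0.187]
 [ 0.573  0.23   0.786]
 [ 0.808 -0.001 -0.589]] [-0.47208773  0.6776412   1.5515878   0.66399572  1.62472499 -0.92159115]
t: 5.0
ee_pos: [556.6, -36.5, 196.6]
orientation: [1.611, 2.042, -0.519]
ft_force: [0.9, -0.5, 0.3]
width: 87.8
grasp_force: 0.0
[[-0.188  0.972  0.138]
 [ 0.788  0.233 -0.569]
 [-0.586  0.002 -0.81 ]] [ 0.27296831  0.37576393  1.8803281  -0.74084619  1.0505136   0.472838  ]
[555.23365539 -29.72342625  26.60354058] [1.75 0.   2.13] [ 2.63 -0.    3.34]
```

```bash
python3 -m jog '[[0.6,0,0.75,0,0,0,1],[0.6,0,0.75,0,0,0,1],[0.5,0,0.6,0,0,0,1],[0.4,0,0.5,0,0,0,1],[0.3,0,0.4,0,0,0,1],[0.23,0,0.32,0,0,0,1],[0,0,0,0,0,0,1],[0,0,0,0,0,0,1]]'; python3 -m jog '[[0,0,0,0,0,0,0],[0,0,0,0,0,0,0],[0,0,0,0,0,0,0],[0,0,0,0,0,0,0],[0,0,0,0,0,0,0],[0,0,0,0,0,0,0],[0,0,0,0,0,0,0],[0,0,0,0,0,0,0]]'
python3 -c "
from tgt import *
o=ctrl.get_obs();M=R.from_rotvec(o['orientation']).as_matrix();print(M.T@[0,0,1],M.T@u)"
```

```text
t: 5.8
ee_pos: [555.3, -31.6, 27.5]
orientation: [1.614, 2.038, -0.522]
ft_force: [-0.1, 1.1, 0.6]
width: 87.8
grasp_force: 0.0
t: 6.6
ee_pos: [554.7, -31.2, 26.6]
orientation: [1.612, 2.039, -0.524]
ft_force: [0.6, 0.9, 2.1]
width: 45.4
grasp_force: 30.0
[-5.87863458e-01  4.83517665e-05 -8.08960167e-01] [ 0.80894827 -0.00538783 -0.58785514]
```

```bash
python3 -m jog '[[-0.25,0,-0.34,0,0,0,0],[-0.5,0,-0.69,0,0,0,0],[-0.5,0,-0.69,0,0,0,0],[-0.4,0,-0.55,0,0,0,0],[0,0,0,0,0,0,0]]'; python3 -m jog '[[0,0,0,0,1,0,0],[0,0,0,0,1,0,0],[0,0,0,0,1,0,0],[0,0,0,0,1,0,0],[0,0,0,0,1,0,0],[0,0,0,0,1,0,0],[0,0,0,0,1,0,0],[0,0,0,0,1,0,0],[0,0,0,0,1,0,0],[0,0,0,0,1,0,0],[0,0,0,0,1,0,0],[0,0,0,0,1,0,0],[0,0,0,0,1,0,0],[0,0,0,0,1,0,0],[0,0,0,0,1,0,0],[0,0,0,0,0,0,0],[0,0,0,0,0,0,0]]'
cat > st.py <<'E'
from tgt import *
c={n:cam(n) for n in('side','scene')}
o=ctrl.get_obs();M=R.from_rotvec(o['orientation']).as_matrix();print(np.round(M,3))
g=o['ee_pos']-19*M[:,2];print('grasp',g)
# predicted tin base if held as gripped: axis 11.. offset
M0=R.from_rotvec([1.612,2.039,-.524]).as_matrix();p0=np.array([554.7,-31.2,26.6])
b0=np.array([558.5,-43.2,31])-55*u   # base centre lying
b=M@(M0.T@(b0-p0))+o['ee_pos'];ax=M@M0.T@u;print('base',b,'axis',ax)
f=np.array([520.8,112.6,0]);print('lane y',(b-f)@u+140,'lane x',(b-f)@np.array([u[1],-u[0],0]))
q=f-100*u;q[2]=8
for L in(40,): 
    w=f+(L-140)*u+[0,0,9];print('shift to',L,np.round(M.T@(w-b)/40,2),'down10mm',np.round(M.T@[0,0,-.25],3))
snap('side','s3.png');snap('scene','c3.png')
a=cv2.imread('pics/s3.png')[120:300,180:380];d=cv2.imread('pics/c3.png')[120:300,190:390]
cv2.imwrite('pics/b3.png',cv2.resize(np.hstack([a,d]),(800,360),interpolation=cv2.INTER_CUBIC))
E
python3 st.py
```

```text
t: 7.1
ee_pos: [556.4, -30.7, 141.5]
orientation: [1.613, 2.036, -0.517]
ft_force: [0.2, 0.5, -2.9]
width: 45.5
grasp_force: 30.0
t: 8.8
ee_pos: [553.7, -31.4, 136.6]
orientation: [-1.43, -1.803, -0.723]
ft_force: [0.6, -0.5, -3.2]
width: 45.5
grasp_force: 30.0
[[-0.132  0.973 -0.188]
 [ 0.574  0.229  0.786]
 [ 0.808 -0.004 -0.589]]
grasp [557.30679492 -46.31535439 147.81377691]
base [555.68782764 -35.48388031  69.07627039] axis [-1.41836374e-03  3.59524834e-04  9.99998929e-01]
lane y -12.134744511288517 lane x -1.0077881611947406
shift to 40 [-0.45  0.02  1.94] down10mm [-0.202  0.001  0.147]
```

View pics/b3.png

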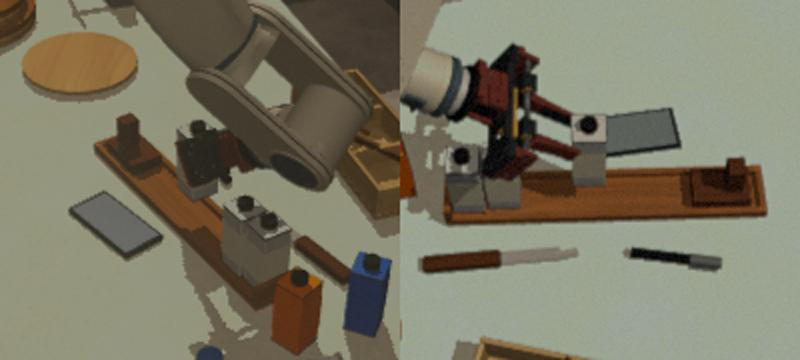

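The left crop shows the tin held upright at (198,160), and the right crop shows it at (588,145). The standing tins are unmoved. I go along the lane, then down.

```bash
python3 -m jog '[[0.25,0,0.36,0,0,0,0],[0.25,0.01,0.35,0,0,0,0],[0.26,0,0.35,0,0,0,0],[-0.4,0,0.29,0,0,0,0],[-0.35,0,0.25,0,0,0,0],[-0.25,0,0.19,0,0,0,0],[0,0,0,0,0,0,0],[0,0,0,0,0,0,0],[0,0,0,0,0,0,0]]'; python3 st.py | grep -v '^\['
python3 - <<'E'
from h import *
im=cv2.imread('pics/c3.png')[120:300,190:390];cv2.imwrite('pics/c3b.png',cv2.resize(im,(600,540),interpolation=cv2.INTER_CUBIC))
E
```

```text
t: 9.8
ee_pos: [543.3, 19.3, 89.0]
orientation: [-1.428, -1.805, -0.728]
ft_force: [-0.2, 0.2, -1.8]
width: 45.9
grasp_force: 30.0
 [ 0.572  0.23   0.787]
 [ 0.809  0.    -0.588]]
grasp [546.83992403   4.36605871 100.17173738]
base [545.5155724   15.35066743  21.44994064] axis [-0.00521288 -0.00159389  0.99998514]
lane y 39.66505595095103 lane x 1.091424213005203
shift to 40 [-0.25 -0.03  0.19] down10mm [-0.202 -0.     0.147]
```

View pics/c3b.png

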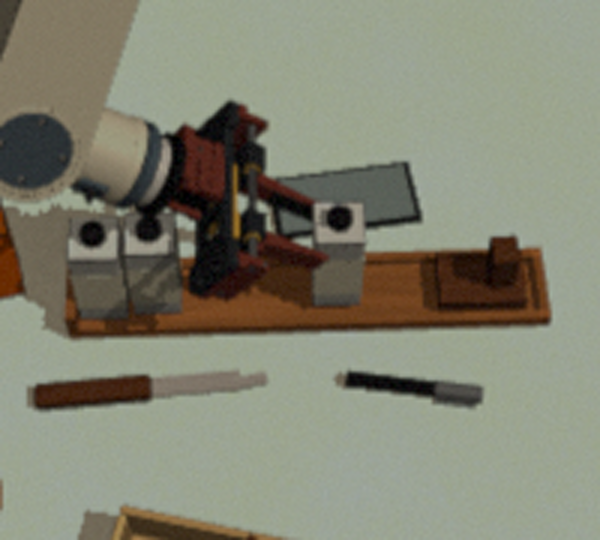

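The tin is upright over the lane at (338,255), clear of both rails, with the neighbours standing. I lower it slowly to contact.

```bash
python3 -m jog '[[-0.1,0,0.073,0,0,0,0],[-0.08,0,0.058,0,0,0,0],[-0.04,0,0.03,0,0,0,0],[0,0,0,0,0,0,0],[0,0,0,0,0,0,0]]'; python3 -m jog '[[-0.03,0,0.022,0,0,0,0],[0,0,0,0,0,0,0]]'; python3 -m jog '[[-0.03,0,0.022,0,0,0,0],[0,0,0,0,0,0,0]]'
```

```text
t: 10.4
ee_pos: [542.9, 19.8, 77.9]
orientation: [-1.427, -1.805, -0.727]
ft_force: [-0.7, 0.8, -2.0]
width: 45.8
grasp_force: 30.0
t: 10.6
ee_pos: [543.2, 19.7, 76.9]
orientation: [-1.427, -1.805, -0.728]
ft_force: [-0.0, -1.4, 0.1]
width: 45.9
grasp_force: 30.0
t: 10.8
ee_pos: [543.4, 19.6, 76.7]
orientation: [-1.426, -1.804, -0.729]
ft_force: [0.1, -3.5, 9.5]
width: 45.8
grasp_force: 29.9
```

```bash
python3 -m jog '[[0,0,0,0,0,0,0.8],[0,0,0,0,0,0,0.9],[0,0,0,0,0,0,1],[0,0,0,0,0,0,1],[0,0,0,0,0,0,1],[0,0,0,0,0,0,1]]'; python3 -m jog '[[0,0,-0.4,0,0,0,1],[0,0,-0.8,0,0,0,1],[0,0,-0.9,0,0,0,1],[0.5,0,-0.7,0,0,0,1],[0.9,0,-0.6,0,0,0,1],[0.9,0,-0.6,0,0,0,1],[0,0,0,0,-1,0,1],[0,0,0,0,-1,0,1],[0,0,0,0,-1,0,1],[0,0,0,0,-1,0,1],[0,0,0,0,-1,0,1],[0,0,0,0,-1,0,1],[0,0,0,0,-1,0,1],[0,0,0,0,-1,0,1],[0,0,0,0,-1,0,1],[0,0,0,0,0,0,1]]'
cat > st2.py <<'E'
from tgt import *
import sys
c=cam('scene');snap('scene','c4.png')
cc=lambda z:np.array([[12*np.cos(t),12*np.sin(t),z] for t in np.linspace(0,6.28,16)])
nb=[box(46,46,8,118),np.vstack([cc(118),cc(130)])]
f=np.array([520.8,112.6,0])
for r in optics.masks_of('next_tin','scene'):
    g=atz(c,r['extent'][:2],70)
    q,e=fit(nb,[(c,r['pixels'].astype(np.float32))],[g[0],g[1],.238],step=(6,6,.05,1));d=np.array([q[0],q[1],0])-f
    print(round(r['conf'],2),np.round(r['extent']),np.round(q,2),round(e,3),'lane x,y',np.round([d@[u[1],-u[0],0],d@u+140],1))
pb=[box(58,85,8,31,42.5),box(30,26,31,80,60)]
for r in optics.masks_of('pusher','scene')[:1]:
    g=atz(c,r['extent'][:2],30)-42*u
    q,e=fit(pb,[(c,r['pixels'].astype(np.float32))],[g[0],g[1],.238]);d=np.array([q[0],q[1],0])-f
    print('pusher',np.round(q,2),round(e,3),d@u+140)
im=cv2.imread('pics/c4.png')[120:300,150:390];cv2.imwrite('pics/'+sys.argv[1],cv2.resize(im,(800,600),interpolation=cv2.INTER_CUBIC))
o=ctrl.get_obs();M=R.from_rotvec(o['orientation']).as_matrix();print(np.round(M,3))
t=f+60*u+[0,0,40];print('post tcp target',t,shift(t))
E
python3 st2.py c4b.png
```

```text
t: 11.4
ee_pos: [542.9, 19.9, 74.9]
orientation: [-1.427, -1.805, -0.727]
ft_force: [0.4, 0.1, 0.7]
width: 87.2
grasp_force: 0.0
t: 13.0
ee_pos: [560.0, -52.2, 244.9]
orientation: [1.945, 2.464, -0.001]
ft_force: [0.8, 0.9, 0.1]
width: 87.6
grasp_force: 0.0
0.81 [187. 205.  24.  35.] [ 6.0882e+02 -3.1188e+02  3.6000e-01] 0.089 lane x,y [ -14.5 -293.3]
0.57 [240. 210.  23.  35.] [ 5.8886e+02 -1.5333e+02  2.5000e-01] 0.067 lane x,y [   3.5 -134.5]
pusher [5.2445e+02 1.1356e+02 2.4000e-01] 0.073 140.0756820668143
[[-0.23   0.973 -0.   ]
 [ 0.973  0.23   0.001]
 [ 0.001  0.    -1.   ]]
post tcp target [506.65443142 170.90868623  40.        ] [ 5.77 -0.02  5.11]
```

View pics/c4b.png

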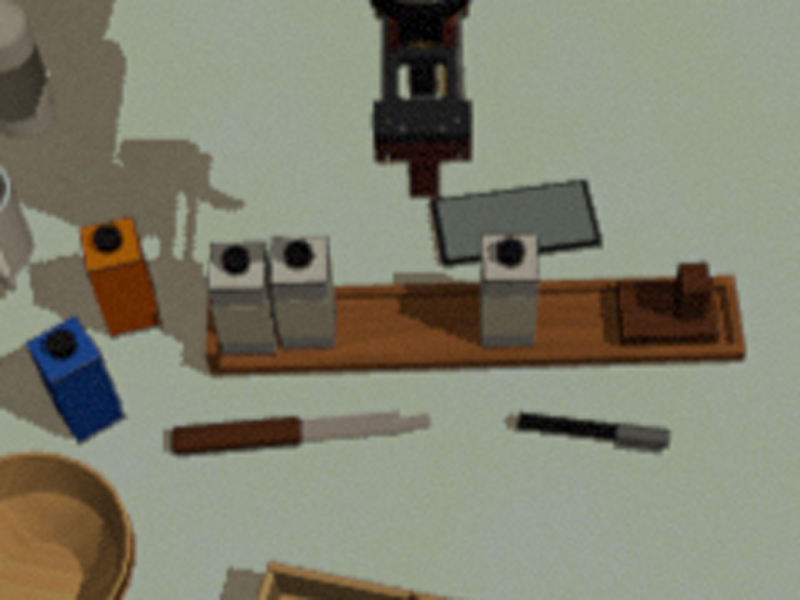

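All three grey tins are upright in the lane at (240,300), (300,295) and (510,290). The pusher post is at (692,285), and the orange and blue tins, knife and marker have not moved. Next I grip the pusher post.

```bash
python3 -m jog '[[0.6,0,0,0,0,0,1],[0.9,0,0,0,0,0,1],[0.9,0,0,0,0,0,1],[0.9,0,0,0,0,0,1],[0.9,0,0,0,0,0,1],[0.8,0,0,0,0,0,1],[0.77,-0.02,0,0,0,0,1],[0,0,0.8,0,0,0,1],[0,0,0.9,0,0,0,1],[0,0,0.9,0,0,0,1],[0,0,0.5,0,0,0,1],[0,0,0,0,0,0,1],[0,0,0,0,0,0,1]]'; python3 -c "
from tgt import *
c=cam('wrist');optics.get_image('wrist')
print(shift([506.7,170.9,45]))
pb=[box(58,85,8,31,42.5),box(30,26,31,80,60)]
P=mk('pusher','wrist')
if P is not None: print('pusher',fit(pb,[(c,P)],[520.5,113.4,.238],step=(6,6,.05,4)))
"
```

```text
t: 14.45
ee_pos: [507.0, 170.1, 119.6]
orientation: [-1.95, -2.462, 0.001]
ft_force: [0.9, 0.2, -0.1]
width: 88.3
grasp_force: 0.0
[ 0.02 -0.02  1.88]
pusher (array([5.20588805e+02, 1.12509310e+02, 2.55198884e-01]), np.float64(0.020481586456298828))
```

```bash
python3 -m jog '[[0,0,0.6,0,0,0,1],[0.02,-0.02,0.6,0,0,0,1],[0,0,0.45,0,0,0,1],[0,0,0.2,0,0,0,1],[0,0,0,0,0,0,1],[0,0,0,0,0,0,1]]'; python3 -m jog '[[0,0,0,0,0,0,0],[0,0,0,0,0,0,0],[0,0,0,0,0,0,0],[0,0,0,0,0,0,0],[0,0,0,0,0,0,0],[0,0,0,0,0,0,0],[0,0,0,0,0,0,0],[0,0,0,0,0,0,0],[0,0,0,0,0,0,0]]'
```

```text
t: 15.15
ee_pos: [506.3, 171.7, 46.6]
orientation: [1.948, 2.463, 0.002]
ft_force: [-0.5, 0.3, 0.4]
width: 87.5
grasp_force: 0.0
t: 16.05
ee_pos: [505.4, 171.5, 45.5]
orientation: [1.948, 2.464, 0.0]
ft_force: [-0.0, 0.1, -0.3]
width: 29.7
grasp_force: 30.0
```

```bash
python3 -m jog '[[-0.1,0,0,0,0,0,0],[-0.2,0,0,0,0,0,0],[-0.2,0,0,0,0,0,0],[-0.2,0,0,0,0,0,0],[-0.2,0,0,0,0,0,0],[-0.2,0,0,0,0,0,0],[-0.2,0,0,0,0,0,0],[-0.2,0,0,0,0,0,0],[-0.15,0,0,0,0,0,0],[-0.05,0,0,0,0,0,0],[-0.05,0,0,0,0,0,0],[-0.05,0,0,0,0,0,0],[-0.05,0,0,0,0,0,0],[-0.05,0,0,0,0,0,0],[-0.05,0,0,0,0,0,0],[-0.05,0,0,0,0,0,0],[-0.05,0,0,0,0,0,0]]'; python3 -m jog '[[-0.06,0,0,0,0,0,0],[-0.08,0,0,0,0,0,0],[-0.1,0,0,0,0,0,0],[-0.1,0,0,0,0,0,0],[-0.1,0,0,0,0,0,0],[-0.1,0,0,0,0,0,0],[-0.1,0,0,0,0,0,0],[-0.1,0,0,0,0,0,0],[-0.1,0,0,0,0,0,0],[-0.1,0,0,0,0,0,0],[-0.1,0,0,0,0,0,0],[-0.1,0,0,0,0,0,0],[-0.1,0,0,0,0,0,0],[-0.1,0,0,0,0,0,0],[-0.1,0,0,0,0,0,0],[-0.08,0,0,0,0,0,0],[-0.06,0,0,0,0,0,0],[-0.04,0,0,0,0,0,0]]'
python3 st2.py c5.png
```

```text
t: 17.75
ee_pos: [525.5, 91.6, 45.5]
orientation: [1.949, 2.463, 0.003]
ft_force: [5.4, 4.7, -5.8]
width: 29.4
grasp_force: 30.0
t: 19.55
ee_pos: [541.3, 28.5, 45.6]
orientation: [1.948, 2.462, 0.005]
ft_force: [8.9, 5.0, -9.8]
width: 29.7
grasp_force: 30.0
0.95 [188. 205.  23.  36.] [ 6.0825e+02 -3.1031e+02  4.4000e-01] 0.053 lane x,y [ -14.7 -291.6]
0.31 [300. 214.  33.  24.] [5.9802e+02 9.7900e+00 5.6000e-01] 0.558 lane x,y [50.8 21.9]
pusher [ 5.6255e+02 -2.9500e+01  2.8000e-01] 0.45 -7.935367702546728
[[-0.23   0.973  0.004]
 [ 0.973  0.23   0.   ]
 [-0.001  0.004 -1.   ]]
post tcp target [506.65443142 170.90868623  40.        ] [ 3.67 -0.02  0.14]
```

View pics/c5.png

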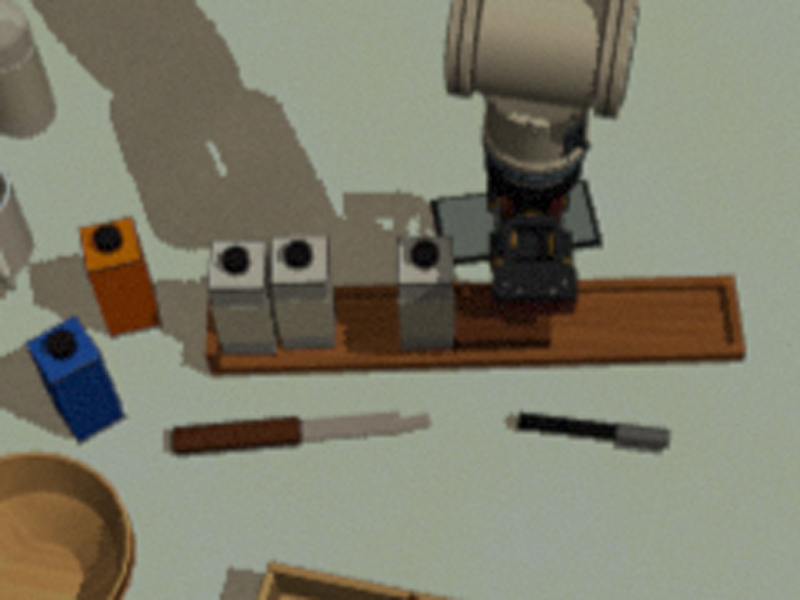

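The tin is upright at (427,290) with the pusher behind it, and about 55 mm of gap remains to next_tin at (300,290).

```bash
python3 -m jog '[[-0.06,0.02,0,0,0,0,0],[-0.08,0.01,0,0,0,0,0],[-0.1,0,0,0,0,0,0],[-0.1,0,0,0,0,0,0],[-0.1,0,0,0,0,0,0],[-0.1,0,0,0,0,0,0],[-0.1,0,0,0,0,0,0],[-0.1,0,0,0,0,0,0],[-0.1,0,0,0,0,0,0],[-0.1,0,0,0,0,0,0],[-0.1,0,0,0,0,0,0],[-0.08,0,0,0,0,0,0],[-0.06,0,0,0,0,0,0],[-0.04,0,0,0,0,0,0]]'; for i in 1; do python3 -m jog '[[-0.03,0,0,0,0,0,0],[-0.03,0,0,0,0,0,0],[-0.03,0,0,0,0,0,0]]';python3 -m jog '[[-0.03,0,0,0,0,0,0],[-0.03,0,0,0,0,0,0]]'; done
```

```text
t: 21.1
ee_pos: [553.2, -18.8, 45.6]
orientation: [1.948, 2.462, 0.004]
ft_force: [7.6, 3.5, -7.9]
width: 29.6
grasp_force: 30.0
t: 21.4
ee_pos: [554.0, -22.1, 45.6]
orientation: [1.948, 2.462, 0.004]
ft_force: [8.7, 4.3, -9.0]
width: 29.5
grasp_force: 30.0
t: 21.6
ee_pos: [554.6, -24.5, 45.6]
orientation: [1.948, 2.462, 0.004]
ft_force: [7.4, 4.6, -9.4]
width: 29.6
grasp_force: 30.0
```

```bash
python3 -m jog '[[-0.03,0,0,0,0,0,0],[-0.02,0,0,0,0,0,0],[0,0,0,0,0,0,0]]'; python3 -m jog '[[-0.03,0,0,0,0,0,0],[-0.02,0,0,0,0,0,0],[0,0,0,0,0,0,0]]'; python3 -c "
from tgt import *
snap('scene','c6.png');snap('wrist','w6.png');a=cv2.imread('pics/c6.png')[160:270,200:340];cv2.imwrite('pics/c6b.png',cv2.resize(a,(763,600),interpolation=cv2.INTER_CUBIC))"
```

```text
t: 21.9
ee_pos: [555.1, -26.5, 45.5]
orientation: [1.948, 2.462, 0.004]
ft_force: [8.2, 4.8, -7.9]
width: 29.8
grasp_force: 30.0
t: 22.2
ee_pos: [555.7, -28.4, 45.6]
orientation: [1.948, 2.462, 0.004]
ft_force: [7.7, 3.9, -8.6]
width: 30.0
grasp_force: 30.0
```

View pics/c6b.png

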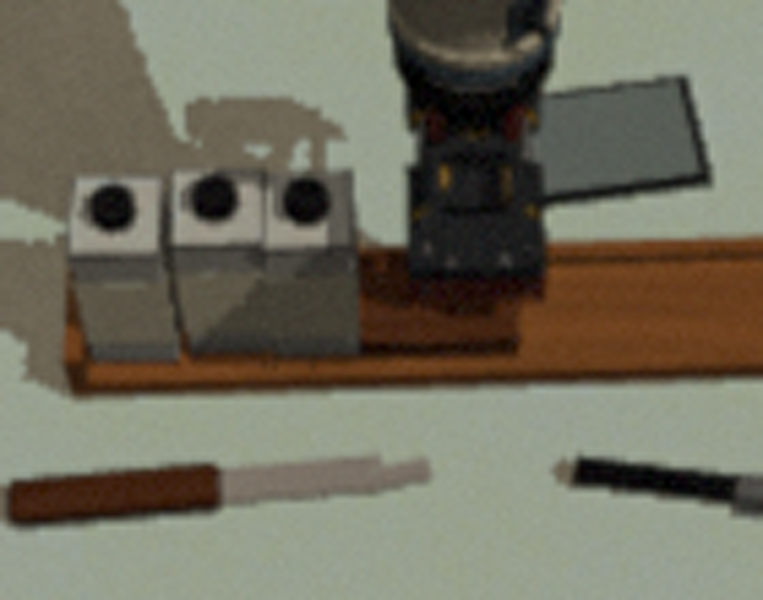

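The fallen tin at (310,265) appears to touch next_tin at (220,265), and all tins are upright. I push a few mm further to make the contact certain, then release and lift.

```bash
python3 -m jog '[[-0.03,0,0,0,0,0,0],[-0.03,0,0,0,0,0,0],[-0.03,0,0,0,0,0,0],[-0.02,0,0,0,0,0,0],[0,0,0,0,0,0,0],[0,0,0,0,0,0,0]]'; python3 -m jog '[[0,0,0,0,0,0,0.3],[0,0,0,0,0,0,0.5],[0,0,0,0,0,0,0.8],[0,0,0,0,0,0,1],[0,0,0,0,0,0,1],[0,0,0,0,0,0,1],[0,0,0,0,0,0,1]]'; python3 -m jog '[[0,0,-0.2,0,0,0,1],[0,0,-0.5,0,0,0,1],[0,0,-0.8,0,0,0,1],[0,0,-0.9,0,0,0,1],[0,0,-0.9,0,0,0,1],[0,0,-0.9,0,0,0,1],[0.5,0,-0.8,0,0,0,1],[0.9,0,0,0,0,0,1],[0.9,0,0,0,0,0,1],[0.9,0,0,0,0,0,1],[0.9,0,0,0,0,0,1],[0.5,0,0,0,0,0,1],[0,0,0,0,0,0,1]]'; python3 st2.py c7.png; python3 -c "
from tgt import *
snap('side','s7.png');a=cv2.imread('pics/c4.png')[160:270,200:340];b=cv2.imread('pics/s7.png')[170:280,220:360];cv2.imwrite('pics/f7.png',cv2.resize(np.hstack([a,b]),(800,314),interpolation=cv2.INTER_CUBIC))"
```

```text
t: 22.9
ee_pos: [556.7, -32.5, 45.6]
orientation: [1.948, 2.462, 0.004]
ft_force: [8.4, 4.5, -7.5]
width: 29.6
grasp_force: 30.0
t: 23.6
ee_pos: [554.8, -32.7, 45.5]
orientation: [-1.949, -2.464, 0.0]
ft_force: [0.0, -1.0, 0.1]
width: 74.2
grasp_force: 0.0
t: 24.9
ee_pos: [511.8, 148.5, 246.1]
orientation: [-1.945, -2.467, -0.001]
ft_force: [-0.3, -0.5, -0.2]
width: 87.8
grasp_force: 0.0
0.64 [152. 134.  33.  61.] [ 4.0422e+02 -4.9326e+02  3.0000e-02] 0.317 lane x,y [-256.1 -421.3]
0.62 [238. 208.  22.  30.] [ 5.8973e+02 -1.5810e+02  3.6000e-01] 0.104 lane x,y [   3.2 -139.3]
0.61 [187. 204.  24.  39.] [ 6.0749e+02 -3.1062e+02  4.9000e-01] 0.052 lane x,y [ -15.5 -291.7]
pusher [ 5.7675e+02 -9.0210e+01  2.9000e-01] 0.101 -70.28523822850002
[[-0.231  0.973  0.   ]
 [ 0.973  0.231 -0.   ]
 [-0.     0.    -1.   ]]
post tcp target [506.65443142 170.90868623  40.        ] [ 0.64 -0.    5.15]
```

View pics/f7.png

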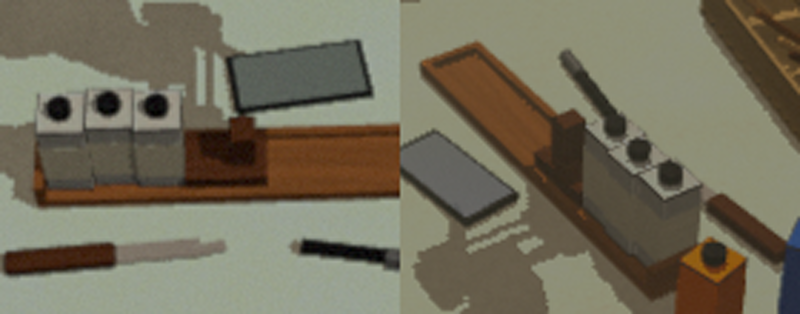

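Both crops show all three tins upright and in contact, with the pusher against the fallen tin. The pusher face and the tin's face both measure about -70 mm, and next_tin was nudged about 5 mm, so contact is certain. The phone, knife and marker have not moved.

```bash
python3 -c "
from workcell import ctrl
print(ctrl.close_job())"
```

```text
the job is handed in; nothing more can be done
None
```

The fallen tin now stands upright in the lane against next_tin with the pusher closed up behind it, both other tins stayed upright, nothing else visibly moved, and I handed the job in after about 25 s of robot time; no verdict came back.

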